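Straighten the row of tins on the tape line

TASK

Use the steel straightedge, held by its black grip, to push the three tomato tins away from you until they stand in a straight row with their middles over the blue tape. Push the tins only with the straightedge, never with the gripper, and leave everything else where it stands. At the end leave the straightedge standing on its foot on the table.

Things in the scene. Friction and masses are not known exactly. Their poses are not given: they have to be found in the camera images.
- tape_line: strip of blue tape stuck flat on the table, 24 wide and 320 long, under 1 mm thick (nothing catches on it). Origin at the middle of the strip on the table; y runs along the strip (to the robot's left), x across it, away from the robot.
- straightedge_grip (a point): on the centre line of the loose steel straightedge's black grip block (24 in x, 30 in y, top 96 up), 75 above its underside. An L bar 260 long along y, 0.35 kg, on a foot 5 thick; its x points out of the flat upright face (45 high), whose front is 45 ahead of this point; the foot ends 34 behind it. Grip the block's y sides. It stands between the robot and the tins.
- tin_left_centre (a point): centre of the left one (as seen from the robot) of three like tomato tins with red and white bands: 57 across, 72 high, 0.18 kg, loose; this point is on its axis, 36 up; z is its axis. They stand unevenly on the robot's side of the tape, about 85 apart along it.
- tin_middle_centre (a point): centre of the middle one (as seen from the robot) of three like tomato tins with red and white bands: 57 across, 72 high, 0.18 kg, loose; this point is on its axis, 36 up; z is its axis. They stand unevenly on the robot's side of the tape, about 85 apart along it.
- tin_right_centre (a point): centre of the right one (as seen from the robot) of three like tomato tins with red and white bands: 57 across, 72 high, 0.18 kg, loose; this point is on its axis, 36 up; z is its axis. They stand unevenly on the robot's side of the tape, about 85 apart along it.
- fish_tin: bystander, loose: low wide gold tin with a paper band, 86 across, 40 high; origin at the centre of its underside, z up.
- spice_jar: bystander, loose: spice jar with cream contents and a black cap, 56 square, 125 high; origin at the centre of its underside, z up.
- cup_stack: bystander, loose: stack of white paper cups, 57 across, 61 high; origin at the centre of its underside, z up.
- mill: bystander, loose: small clear and grey shaker, 44 across, 90 high; origin at the centre of its underside, z up.
There are look-alikes about, which are no part of the job. Leave any green or pink look-alike of the part that bears tin_right_centre alone. Leave any turquoise look-alike of the part that bears tin_middle_centre alone.

How it is judged:
By the outcome, as a careful person would: the job done as asked, in the order asked, and still so for the second after the job is handed in, with the robot touching nothing.
It also fails if it takes over 38 s, if anything falls off the work surface, if the arm or the gripper's body presses on something with over 40 N, if the wrist force passes 120 N, or if a joint passes its speed limit or range.

ROBOT

A 6-joint arm with a two-finger parallel gripper is mounted at the origin on a cart in front of the work surface, level with it; the furniture and walls round the work are solid. World frame = base frame: x ahead of the robot, y to its left, z up, the work surface at z = 0. Lengths are in m, angles in degrees, forces in N, time in s.
With the tool pointing down it reaches from about 0.4 to 0.825 m from the base axis. Payload 7 kg.
Tool frame: the origin (TCP) lies at the very end of the fingers, on their centre line; the grasp point (between the pads) lies 19 mm behind it; z points along the fingers, y is the line along which they close (so a half turn about z gives the same grasp; the last joint's range is limited). The gripper opens to 88 mm and grips with 3 to 60 N. Pads are 19 mm wide; open, the fingers measure 130 mm over their backs; the gripper's body (78 mm by 193 mm) begins 47 mm behind the grasp point.
Start: joints at [-52.076, 20.546, 0.682, 0, -70.136, -16.507], TCP at [0.246, -0.628, 0.227] pointing down, gripper open.
Joint ranges: [-176.03, 176.03], [-82.01, 121.73], [-58.28, 71.71], [-173.87, 95.51], [-174.79, -0.11], [-173.66, 173.66]. Speed limits (degrees/s): [136.94, 136.94, 172.46, 180, 180, 180].

INTERFACE

Orientations are given as [roll, pitch, yaw] about the fixed x, y, z axes, in that order (R = Rz(yaw) Ry(pitch) Rx(roll)).
In Python, from plant import get_state, imaging, r, finder gives the robot as it stands.
- The arm moves only by the shell command python3 -m handwheel 'ROWS' [FORCE]. ROWS is JSON, a list of rows, each a list of 5 numbers: the closure, from 0 (fully open) to 1 (shut), then the shift along the world's x, y, z in cm, then the turn about the world's z in degrees. A call has 1 to 8 rows; each row is the pose to reach, as a shift and turn from the pose commanded when the call began; what a row does not reach only later rows make up. A row lasts 1/8 s, in which the tool goes at most 62.5 mm and 10.7 degrees, less where a joint would pass 70% of its speed; a pose out of reach is approached as far as the arm can. A call with a gripper value outside its range is refused whole. The fingers move at their own pace and stop on an object; FORCE is the grip in N (left out, the last holds). Time passes only in rows, so rows that repeat a pose let the fingers close. It gives the time, the measured TCP pose, the force, the opening and the grip force at its end, in the units of the state.
- get_state(): the state, without advancing time (a new reading comes with each control period).
- imaging.capture(name): name is "scene" or "top" or "wrist"; returns (picture, depth): 480x640x3 uint8, red, green, blue; 480x640 float32, m along the optical axis (not along the pixel's ray), 0 where there is no reading.
- imaging.get_calibration(name): a dict with "fx", "fy", "cx", "cy" (pixels), "dist" ([k1, k2, p1, p2, k3] as OpenCV has them; the pictures are not rectified), "rvec" (rotation vector, rad) and "tvec" (3), from world to camera coordinates, as OpenCV has them; the wrist camera has in their place "hand_eye" (4x4, takes a point from camera to tool coordinates, whose origin is the TCP and whose axes are the flange's). Camera axes: x right, y down, z forward; pixel columns grow to the right and rows downward; lengths in m; the calibration is good to about 2 mm. A picture is of the moment at which its call begins: read the wrist's pose just before it. get_calibration takes no time and is no camera call.
- r.close_job(): hands the job in; it is judged then, once.
Trained networks look in the newest picture that a camera, given by its name, has taken for a name from the list of things; names that differ only in an ending like _2 or _b are one class to them, and where a whole thing is asked for, a point or a joint stands for the part that bears it (a point fixed in the world has none). Each returns a list of dicts, best first, with "p" (0 to 1); they miss things now and then, are a little off and sometimes report something else, mostly with a low value. They report only what shows in the picture. A call takes as long as a camera call. They do not tell look-alikes from the thing itself.
- finder.cut_out(camera, query): "region" (480x640 bool, what is visible of it) and "pixel" ([column, row] in pixels, amid what is visible of it).
The state is a dict: "time_s": time; "joints": joint angles; "qd": joint speeds; "joint_torque": joint torques, N m; "tcp_pos": TCP position; "eef_rot": TCP orientation; "contact_force": force on the tool from outside, world axes, zero at the start; "moment": the same for the moment, N m; "gripper_width": finger opening in m; "gripper_force": force on a finger pad.
Only numpy, scipy, OpenCV 4.12 (cv2) and the standard library are available. Lean on these libraries where they do the work, as an engineer would, in place of code of your own. Each camera call takes 0.05 s, during which the arm holds its last target. There are 200 camera calls.

## Working session

There is one attempt and no reset: what is moved stays moved. The work goes in short steps, Python scripts to look and compute and a shell command to move; the robot and the scene stay as the last step left them, time stands still between calls to the robot, and variables do not carry over. Pictures are saved under pics/ and viewed, at most 10 in all, crops included, and the job is handed in when it is done.

```bash
mkdir -p pics
cat > h.py <<'E'
import numpy as np, cv2
from plant import get_state, imaging, r, finder
def world(name,pix,depth):
    c=imaging.get_calibration(name)
    K=np.array([[c['fx'],0,c['cx']],[0,c['fy'],c['cy']],[0,0,1.]])
    pix=np.asarray(pix,float).reshape(-1,1,2)
    n=cv2.undistortPoints(pix,K,np.array(c['dist'],float)).reshape(-1,2)
    P=np.c_[n,np.ones(len(n))]*np.asarray(depth).reshape(-1,1)
    R=cv2.Rodrigues(np.array(c['rvec'],float))[0]
    return (P-np.array(c['tvec']).reshape(1,3))@R
def cloud(name,d,m):
    v,u=np.nonzero(m&(d>0)); return world(name,np.c_[u,v],d[v,u])
E
cat > m1.py <<'E'
from h import *
for cam in ["scene","top"]:
    im,d=imaging.capture(cam); cv2.imwrite(f"pics/{cam}1.png",im[:,:,::-1])
    np.savez(f"{cam}1.npz",im=im,d=d)
    for q in ["tape_line","straightedge_grip","tin_left_centre","fish_tin","spice_jar","cup_stack","mill"]:
        for o in finder.cut_out(cam,q):
            P=cloud(cam,d,o["region"])
            if len(P)==0: continue
            print(cam,q,round(o["p"],2),np.round(o["pixel"]),"med",np.round(np.median(P,0),3),"lo",np.round(np.percentile(P,2,axis=0),3),"hi",np.round(np.percentile(P,98,axis=0),3),"rgb",np.median(im[o["region"]],0))
print(get_state()['time_s'],get_state()['eef_rot'])
E
python3 m1.py
```

```text
scene tape_line 0.55 [273. 263.] med [0.657 0.152 0.002] lo [ 0.637 -0.035 -0.002] hi [0.674 0.204 0.007] rgb [ 30. 105. 213.]
scene straightedge_grip 0.82 [393. 268.] med [ 0.431 -0.012  0.007] lo [ 0.391 -0.153  0.001] hi [0.47  0.1   0.096] rgb [232. 220. 204.]
scene tin_left_centre 0.58 [289. 263.] med [0.603 0.151 0.065] lo [0.586 0.117 0.002] hi [0.639 0.17  0.074] rgb [142.5 126.  103.5]
scene fish_tin 0.73 [235. 290.] med [0.65  0.274 0.036] lo [0.615 0.23  0.001] hi [0.697 0.311 0.042] rgb [237. 204. 116.]
scene spice_jar 0.71 [376. 191.] med [ 0.593 -0.143  0.047] lo [ 0.567 -0.211  0.   ] hi [ 0.648 -0.122  0.128] rgb [113.  96.  70.]
scene cup_stack 0.78 [266. 218.] med [0.746 0.074 0.043] lo [0.72  0.049 0.003] hi [0.776 0.103 0.062] rgb [158. 142. 120.]
scene mill 0.74 [298. 200.] med [ 0.719 -0.008  0.049] lo [ 0.709 -0.053  0.002] hi [0.772 0.004 0.091] rgb [113.5 103.   91. ]
top tape_line 0.85 [340. 216.] med [0.646 0.034 0.001] lo [ 0.619 -0.107 -0.004] hi [0.67  0.197 0.006] rgb [ 60.  89. 144.]
top straightedge_grip 0.91 [362. 317.] med [ 0.43  -0.026  0.006] lo 
[... 166 characters left out ...]
 0.073] rgb [187. 174. 149.]
top fish_tin 0.89 [235. 202.] med [0.654 0.264 0.036] lo [0.615 0.226 0.001] hi [0.697 0.306 0.041] rgb [180. 149.  93.]
top spice_jar 0.85 [431. 237.] med [ 0.588 -0.147  0.12 ] lo [ 0.565 -0.175  0.014] hi [ 0.618 -0.126  0.127] rgb [47. 44. 38.]
top spice_jar 0.5 [363. 176.] med [ 0.717 -0.016  0.071] lo [ 0.707 -0.036 -0.001] hi [0.75  0.002 0.09 ] rgb [100.  92.  80.]
top cup_stack 0.57 [324. 160.] med [0.753 0.074 0.04 ] lo [0.719 0.048 0.02 ] hi [0.774 0.101 0.062] rgb [135. 129. 107.]
top mill 0.78 [366. 177.] med [ 0.716 -0.016  0.065] lo [ 0.707 -0.036 -0.002] hi [0.739 0.002 0.09 ] rgb [96. 88. 76.]
0.8 [-1.79997728e+02 -1.57506480e-03 -1.58582062e+02]
```

View pics/top1.png

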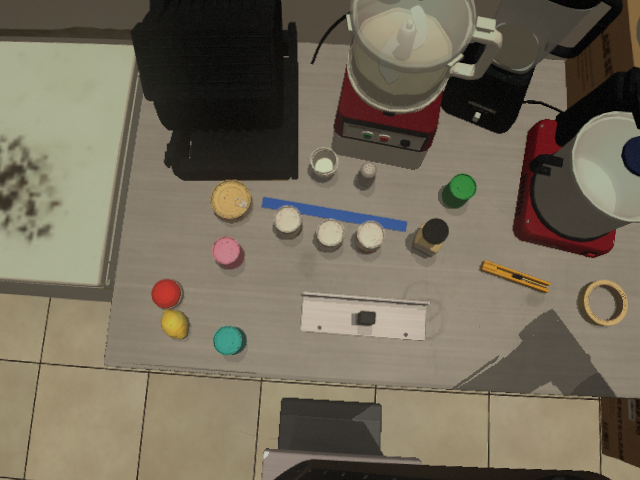

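View pics/scene1.png

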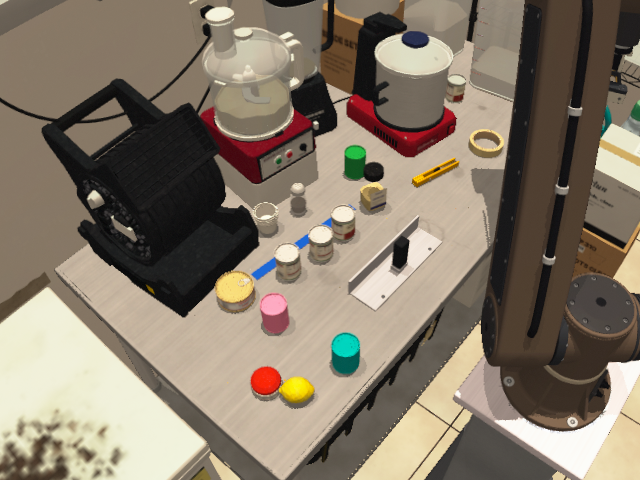

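The top view shows the tins at (288,220), (330,234) and (369,236). The tape runs from (262,203) to (406,226), and the straightedge's grip is at (365,317). The pink tin (227,250) and the spice jar (431,237) stand at the sides. Next I'll fit these positions more precisely.

```bash
cat > fit.py <<'E'
from h import *
from scipy.optimize import least_squares
def tintops(cam,d):
    P=cloud(cam,d,d>0)
    S=P[(P[:,2]>.066)&(P[:,2]<.08)&(P[:,0]>.53)&(P[:,0]<.71)&(P[:,1]>-.10)&(P[:,1]<.22)]
    _,lab,C=cv2.kmeans(S[:,:2].astype(np.float32),3,None,(3,100,1e-5),10,cv2.KMEANS_PP_CENTERS)
    out=[]
    for i in np.argsort(-C[:,1]):
        Q=S[lab.ravel()==i][:,:2]; c=C[i]
        Q=Q[np.linalg.norm(Q-np.median(Q,0),axis=1)<.034]
        c=cv2.minEnclosingCircle(Q.astype(np.float32))
        out.append(c[0]); print(cam,"tin",np.round(c[0],4),"r",round(c[1],4),len(Q),"mid",np.round((Q.max(0)+Q.min(0))/2,4))
    return np.array(out)
def tape(cam,im,d):
    h=cv2.cvtColor(im,cv2.COLOR_RGB2HSV); m=(h[...,0]>100)&(h[...,0]<118)&(h[...,1]>150)
    v,u=np.nonzero(m&(d>0)); P=world(cam,np.c_[u,v],d[v,u])
    P=P[(P[:,2]<.01)&(P[:,0]>.55)&(P[:,0]<.75)&(abs(P[:,1]-.04)<.2)]
    rr=cv2.minAreaRect((P[:,:2]*1000).astype(np.float32)); print(cam,"tape rect",np.round(rr[0],1),np.round(rr[1],1),round(rr[2],2))
    y=P[:,1]; a=np.polyfit(y,P[:,0],1); print("  fit x=%.4f+%.4f y (yaw %.2f)"%(a[1],a[0],-np.degrees(np.arctan(a[0]))),"y",y.min(),y.max(),"x@0.04",np.polyval(a,.04))
def edge(cam,d):
    P=cloud(cam,d,d>0); P=P[(P[:,0]>.36)&(P[:,0]<.50)&(abs(P[:,1]+.03)<.16)]
    G=P[P[:,2]>.085]; G=G[G[:,2]<.105]
    print(cam,"grip top",np.round((G[:,:2].max(0)+G[:,:2].min(0))/2,4),np.round(np.ptp(G[:,:2],axis=0),3),len(G), cv2.minAreaRect((G[:,:2]*1000).astype(np.float32)))
    F=P[(P[:,2]>.003)&(P[:,2]<.06)]; print(cv2.minAreaRect((F[:,:2]*1000).astype(np.float32)))
    T=P[(P[:,2]>.038)&(P[:,2]<.05)&(P[:,0]>.44)]; a=np.polyfit(T[:,1],T[:,0],1); print("  upright x=%.4f+%.4f y yaw %.2f"%(a[1],a[0],-np.degrees(np.arctan(a[0]))),T[:,1].min(),T[:,1].max(),len(T))
if __name__=="__main__":
    for cam in ["scene","top"]:
        z=np.load(cam+"1.npz"); im,d=z['im'],z['d']
        tintops(cam,d); tape(cam,im,d); edge(cam,d)
E
python3 fit.py
```

```text
scene tin [0.6172 0.1449] r 0.0319 402 mid [0.6139 0.1432]
scene tin [0.5904 0.0538] r 0.0316 391 mid [0.5924 0.0537]
scene tin [ 0.5936 -0.0284] r 0.0311 360 mid [ 0.5929 -0.0276]
scene tape rect [652.6  79.1] [252.3  25.4] 84.01
  fit x=0.6464+0.0943 y (yaw -5.39) y -0.047397062186261274 0.20497129193056196 x@0.04 0.6501399730585078
scene grip top [ 0.424  -0.0259] [0.025 0.033] 153 ((423.9314270019531, -25.95710563659668), (32.52043914794922, 25.3216609954834), 89.41464233398438)
((429.7424011230469, -30.046768188476562), (319.352294921875, 139.6878204345703), 89.93791961669922)
  upright x=0.4662+0.0177 y yaw -1.02 -0.15901690527932877 0.1036561366067481 342
top tin [0.6122 0.1418] r 0.0288 567 mid [0.6122 0.1419]
top tin [0.5896 0.0526] r 0.0289 572 mid [0.5899 0.0529]
top tin [ 0.5909 -0.0293] r 0.0291 580 mid [ 0.5909 -0.0295]
top tape rect [648.4  45.1] [316.   20.7] 83.56
  fit x=0.6450+0.1158 y (yaw -6.61) y -0.11159953791965696 0.20205329920750392 x@0.04 0.6496565005165537
top grip top [ 0.4242 -0.0279] [0.024 0.03 ] 205 ((424.0768737792969, -27.716503143310547), (29.984739303588867, 24.078975677490234), 88.23766326904297)
((429.2054748535156, -30.535736083984375), (318.56097412109375, 137.39817810058594), 89.93244934082031)
  upright x=0.4650+0.0090 y yaw -0.51 -0.1575840157917441 0.1011269323960792 408
```

```bash
python3 -m handwheel '[[0,5,17,-1,-6],[0,10,34,-3,-12],[0,14,46,-4,-17],[0,17.8,60,-4.7,-22.4],[0,17.8,60,-4.7,-22.4],[0,17.8,60,-4.7,-22.4],[0,17.8,60,-4.7,-22.4],[0,17.8,60,-4.7,-22.4]]' 40
```

```text
time_s: 1.8
tcp_pos: [0.3888, -0.1486, 0.1894]
eef_rot: [180.0, 0.1, 179.0]
contact_force: [1.2, 0.4, -0.8]
gripper_width: 0.0876
gripper_force: 0.0
```

```bash
cat > tp.py <<'E'
from h import *
import sys
z=np.load(sys.argv[1]); im,d=z['im'],z['d']
h=cv2.cvtColor(im,cv2.COLOR_RGB2HSV); m=(h[...,0]>98)&(h[...,0]<122)&(h[...,1]>100)
c=imaging.get_calibration('top'); R=cv2.Rodrigues(np.array(c['rvec'],float))[0]
def onplane(pix,zz=0):
    A=world('top',pix,np.ones(len(pix))); B=world('top',pix,2*np.ones(len(pix)))
    t=(zz-A[:,2])/(B-A)[:,2]; return A+t[:,None]*(B-A)
v,u=np.nonzero(m); P=onplane(np.c_[u,v]); k=(abs(P[:,0]-.65)<.05)&(abs(P[:,1]-.045)<.18); P=P[k][:,:2]
far=[];near=[]
for y in np.arange(-.12,.21,.004):
    q=P[abs(P[:,1]-y)<.002,0]
    if len(q)>2: far.append((y,q.max()));near.append((y,q.min()))
far=np.array(far);near=np.array(near)
b=np.polyfit(far[:,0],far[:,1],1)
for _ in range(4):
    r=far[:,1]-np.polyval(b,far[:,0]); k=abs(r)<.003; b=np.polyfit(far[k,0],far[k,1],1)
print("far edge",b,k.sum(),len(far)); w=np.polyval(b,near[:,0])-near[:,1]; print("widths mm",np.round(w*1000).astype(int)); print("y",P[:,1].min(),P[:,1].max())
E
python3 tp.py top1.npz
```

```text
far edge [0.11218405 0.6529294 ] 80 80
widths mm [19 20 21 21 20 21 21 22 21 21 22 20 21 17 13 10  8  9  7  8  9 12 12 15
 21 21 20 20 21 22 20 21 22 20 21 22 20 21 19 20 18 19 20 20 21 22 20 21
 22 20 21 21 20 21 21 20 20 21 17 13 12  8  7  5  6  6  7  8 11 14 17 20
 20 21 22 20 21 22 20 21]
y -0.1137441086615265 0.20374935211987277
```

```bash
python3 -m handwheel '[[0,3.5,12.1,-3,0],[0,3.5,12.1,-3,0],[0,3.5,12.1,-5,0],[0,3.5,12.1,-8,0],[0,3.5,12.1,-8,0]]'
python3 - <<'E'
from h import *
print(get_state()['tcp_pos'],get_state()['eef_rot'])
im,d=imaging.capture('wrist'); cv2.imwrite('pics/w1.png',im[:,:,::-1])
E
```

```text
time_s: 2.42
tcp_pos: [0.4219, -0.0297, 0.1077]
eef_rot: [-179.9, -0.2, 179.0]
contact_force: [-1.0, -0.2, 0.5]
gripper_width: 0.0877
gripper_force: 0.0
[ 0.42193211 -0.02968396  0.10765885] [-179.92197079   -0.21333911  179.03992338]
```

View pics/w1.png

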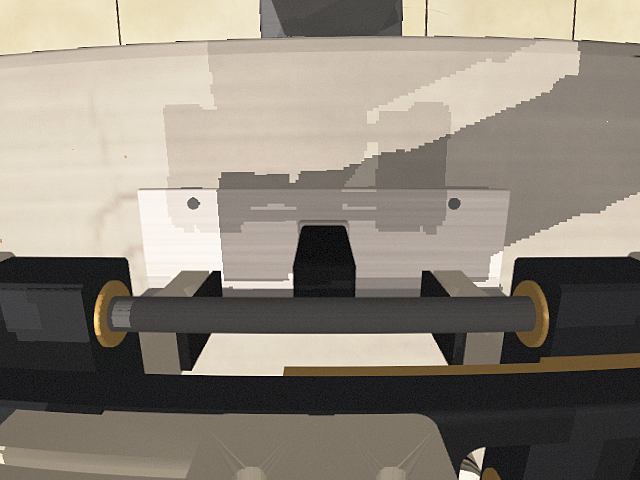

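The wrist view shows the black grip block at about (325,260), centred between the fingers. I'll go down and grip it.

```bash
python3 -m handwheel '[[0,0.2,0.2,-3,0],[0,0.2,0.2,-5.1,0],[0,0.2,0.2,-5.1,0],[0.7,0.2,0.2,-5.1,0],[0.7,0.2,0.2,-5.1,0],[0.7,0.2,0.2,-5.1,0],[0.7,0.2,0.2,-5.1,0],[0.7,0.2,0.2,-5.1,0]]' 50
```

```text
time_s: 3.48
tcp_pos: [0.4254, -0.0274, 0.0581]
eef_rot: [180.0, 0.0, 179.0]
contact_force: [1.1, -0.5, -0.0]
gripper_width: 0.0434
gripper_force: 0.0
```

```bash
python3 -m handwheel '[[0.9,0,0,0,0],[0.9,0,0,0,0],[0.9,0,0,0,0],[0.9,0,0,0,0],[0.9,0,0,0.3,0],[0.9,0,0,0.3,0]]' 50
```

```text
time_s: 4.22
tcp_pos: [0.4252, -0.0274, 0.0609]
eef_rot: [180.0, -0.0, 179.0]
contact_force: [0.5, 0.3, -4.1]
gripper_width: 0.0297
gripper_force: 50.0
```

```bash
python3 -m handwheel '[[0.9,2,4,0,-3],[0.9,4,7,0,-5.4],[0.9,6.6,9.6,0,-5.4],[0.9,6.6,9.6,0,-5.4],[0.9,6.6,9.6,0,-5.4]]'
python3 - <<'E'
from h import *
for cam in ["scene","top"]:
    im,d=imaging.capture(cam); cv2.imwrite(f"pics/{cam}2.png",im[:,:,::-1]); np.savez(f"{cam}2.npz",im=im,d=d)
    P=cloud(cam,d,d>0); T=P[(P[:,2]>.040)&(P[:,2]<.054)&(P[:,0]>.51)&(P[:,0]<.56)&(P[:,1]>-.09)&(P[:,1]<.22)]
    if len(T)>20:
        # top rim of upright: thin strip
        b=np.polyfit(T[:,1],T[:,0],1); rs=T[:,0]-np.polyval(b,T[:,1]); k=abs(rs)<.004; b=np.polyfit(T[k,1],T[k,0],1); rs=T[k,0]-np.polyval(b,T[k,1])
        print(cam,len(T),k.sum(),"slope",b,"yaw",-np.degrees(np.arctan(b[0])),"res",np.percentile(rs,[2,98]),"y",T[:,1].min(),T[:,1].max(),"z",np.median(T[:,2]))
i1=cv2.imread('pics/scene2.png')[130:380,180:500]; i2=cv2.imread('pics/top2.png')[130:380,180:500]
cv2.imwrite('pics/c2.png',cv2.resize(np.vstack([i1,i2]),None,fx=1.2,fy=1.2))
E
```

```text
time_s: 4.85
tcp_pos: [0.4904, 0.0682, 0.0603]
eef_rot: [-180.0, -0.1, 173.6]
contact_force: [-0.4, -0.1, -3.5]
gripper_width: 0.0297
gripper_force: 50.0
scene 145 137 slope [0.11565393 0.52247292] yaw -6.5971718024974235 res [-0.00303681  0.00371428] y -0.06258752848542946 0.19446570634003205 z 0.04641518774920768
top 34 34 slope [0.09555195 0.5203076 ] yaw -5.4581523028901735 res [-0.00231538  0.0031178 ] y -0.06562225418766475 -0.04338588526435214 z 0.04733880805659409
```

View pics/c2.png

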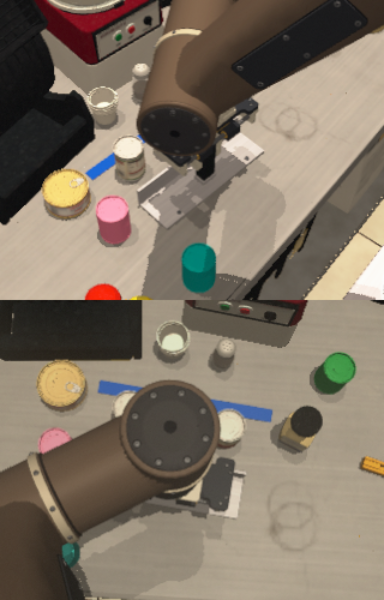

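```bash
python3 -m handwheel '[[0.9,1.5,-0.17,-0.1,0],[0.9,2.2,-0.25,-0.15,0],[0.9,2.8,-0.31,-0.15,0],[0.9,3.3,-0.37,-0.15,0],[0.9,3.8,-0.43,-0.15,0],[0.9,4.3,-0.48,-0.15,0],[0.9,4.8,-0.54,-0.15,0],[0.9,5.3,-0.59,-0.15,0]]' && python3 -m handwheel '[[0.9,0.5,-0.06,0,0],[0.9,1.0,-0.11,0,0],[0.9,1.5,-0.17,0,0],[0.9,1.9,-0.21,0,0],[0.9,2.2,-0.25,0,0],[0.9,2.4,-0.27,0,0],[0.9,2.4,-0.27,0,0],[0.9,2.4,-0.27,0,0]]'
python3 - <<'E'
from h import *
import fit
from scipy.optimize import least_squares
for cam in ["scene","top"]:
    im,d=imaging.capture(cam); cv2.imwrite(f"pics/{cam}3.png",im[:,:,::-1]); np.savez(f"{cam}3.npz",im=im,d=d)
    for o in finder.cut_out(cam,"tin_left_centre"):
        P=cloud(cam,d,o["region"]); P=P[(P[:,2]>.06)&(P[:,2]<.08)]
        if len(P)<30: continue
        c,r_=cv2.minEnclosingCircle(P[:,:2].astype(np.float32)); print(cam,o["p"],np.round(o["pixel"]),np.round(c,4),r_,len(P),"tapedist",(c[0]-.648)*.9938-(c[1]-.046)*.1116)
i1=cv2.imread('pics/scene3.png')[130:380,180:500]; i2=cv2.imread('pics/top3.png')[130:380,180:500]
cv2.imwrite('pics/c3.png',cv2.resize(np.vstack([i1,i2]),None,fx=1.2,fy=1.2))
E
```

```text
time_s: 5.95
tcp_pos: [0.543, 0.0622, 0.0592]
eef_rot: [-179.9, -0.2, 173.6]
contact_force: [-7.2, 0.7, 0.8]
gripper_width: 0.0298
gripper_force: 50.0
time_s: 6.95
tcp_pos: [0.5672, 0.0596, 0.0592]
eef_rot: [-179.9, -0.1, 173.6]
contact_force: [-4.5, -0.4, -0.2]
gripper_width: 0.0302
gripper_force: 50.0
scene 0.61 [276. 251.] [0.6489 0.1386] 0.03144486993551254 434 tapedist -0.009452594640302679
```

View pics/c3.png

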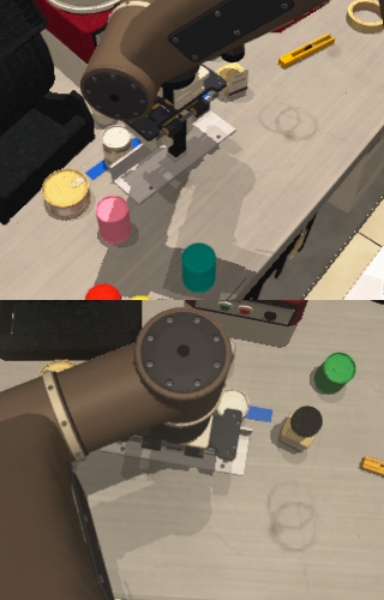

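```bash
python3 -m handwheel '[[0.9,0.3,-0.03,0,0],[0.9,0.6,-0.07,0,0],[0.9,0.8,-0.09,0,0],[0.9,0.8,-0.09,0,0],[0.9,0.8,-0.09,0,0],[0.9,-0.5,0.05,0,0],[0.9,-3,0.33,0.1,0],[0.9,-7,0.8,0.2,0]]' && python3 -m handwheel '[[0.9,-6,0.6,0.2,0],[0.9,-8,0.6,0.2,0],[0.9,-8,0.6,0.2,0]]'
cat > m4.py <<'E'
from h import *
import sys
from scipy.optimize import least_squares
n=sys.argv[1]
for cam in ["scene","top","wrist"]:
    im,d=imaging.capture(cam); cv2.imwrite(f"pics/{cam}{n}.png",im[:,:,::-1]); np.savez(f"{cam}{n}.npz",im=im,d=d)
    if cam=="wrist": continue
    P=cloud(cam,d,d>0); S=P[(P[:,2]>.067)&(P[:,2]<.078)&(P[:,0]>.60)&(P[:,0]<.71)&(P[:,1]>-.08)&(P[:,1]<.19)]
    for lo,hi in [(.1,.18),(.01,.095),(-.075,.01)]:
        Q=S[(S[:,1]>lo)&(S[:,1]<hi)]
        if len(Q)<30: continue
        c,r_=cv2.minEnclosingCircle(Q[:,:2].astype(np.float32)); print(cam,np.round(c,4),round(r_,4),len(Q),"tapedist",(c[0]-.648)*.9938-(c[1]-.046)*.1116)
i1=cv2.imread(f'pics/scene{n}.png')[130:380,180:500]; i2=cv2.imread(f'pics/top{n}.png')[130:380,180:500]
cv2.imwrite(f'pics/c{n}.png',cv2.resize(np.vstack([i1,i2]),None,fx=1.2,fy=1.2))
E
python3 m4.py 4
```

```text
time_s: 8.15
tcp_pos: [0.4985, 0.0684, 0.0616]
eef_rot: [179.9, 0.1, 173.6]
contact_force: [-1.2, 0.8, -2.2]
gripper_width: 0.0298
gripper_force: 50.0
time_s: 8.52
tcp_pos: [0.4172, 0.0742, 0.0641]
eef_rot: [179.9, 0.1, 173.7]
contact_force: [0.3, 0.2, -2.3]
gripper_width: 0.0299
gripper_force: 50.0
scene [0.6549 0.137 ] 0.0305 376 tapedist -0.003272891684818289
scene [0.6482 0.0493] 0.0313 357 tapedist -0.00019149988983871593
scene [ 0.6603 -0.0274] 0.0512 333 tapedist 0.02044982606450913
top [0.6686 0.1374] 0.0417 493 tapedist 0.010288330683660488
top [0.6452 0.0465] 0.0289 513 tapedist -0.0028573745140910356
top [ 0.6594 -0.027 ] 0.053 534 tapedist 0.01947243847901819
```

View pics/c4.png

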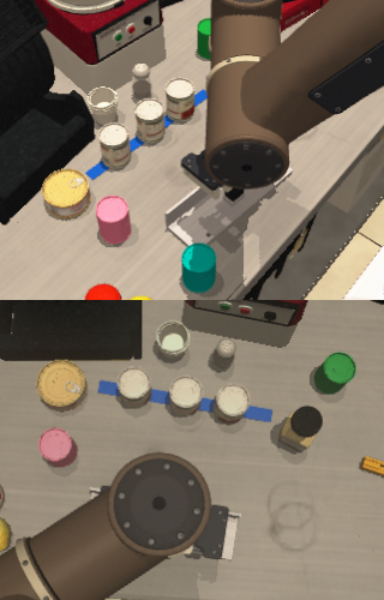

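The tins now stand on the tape in a nearly straight row. I'll refit them with outliers rejected.

```bash
cat > rf.py <<'E'
from h import *
import sys
n=sys.argv[1]
for cam in ["scene","top"]:
    z=np.load(f"{cam}{n}.npz"); d=z['d']; P=cloud(cam,d,d>0)
    S=P[(P[:,2]>.067)&(P[:,2]<.078)]
    for c in [(.655,.137),(.646,.048),(.64,-.030)]:
        c=np.array(c)
        for _ in range(6):
            Q=S[np.linalg.norm(S[:,:2]-c,axis=1)<.033][:,:2]; c=np.median(Q,0)
        e,r_=cv2.minEnclosingCircle(Q.astype(np.float32))
        f=lambda c:(c[0]-.648)*.9938-(c[1]-.046)*.1116
        print(cam,"med",np.round(c,4),"circ",np.round(e,4),round(r_,4),len(Q),"tapedist mm med %.1f circ %.1f"%(f(c)*1e3,f(e)*1e3))
E
python3 rf.py 4; python3 tp.py top4.npz
```

```text
scene med [0.6567 0.1381] circ [0.6549 0.137 ] 0.0305 376 tapedist mm med -1.6 circ -3.3
scene med [0.6473 0.0483] circ [0.6482 0.0493] 0.0313 357 tapedist mm med -1.0 circ -0.2
scene med [ 0.6386 -0.0334] circ [ 0.639  -0.0329] 0.0318 331 tapedist mm med -0.5 circ -0.1
top med [0.6546 0.137 ] circ [0.6555 0.1367] 0.029 492 tapedist mm med -3.6 circ -2.7
top med [0.6456 0.0464] circ [0.6452 0.0465] 0.0289 513 tapedist mm med -2.4 circ -2.9
top med [ 0.6359 -0.0352] circ [ 0.6358 -0.0347] 0.0288 523 tapedist mm med -3.0 circ -3.2
far edge [0.11238256 0.65272547] 34 38
widths mm [19 20 21 21 20 20 21 22 20 21 22 20 21 20 21 21 20 21 22 19 19 20 21 21
 20 21 21 20 19 19 20 21 22 20 21 21 20 20]
y -0.1137441086615265 0.20374935211987277
```

All three are collinear and about 2.5 mm short of the tape's centre line. I'll give them one more gentle push.

```bash
python3 -c "
from h import *; print(get_state()['tcp_pos'])"; python3 -m handwheel '[[0.9,5,-0.5,-0.1,0],[0.9,10,-1,-0.4,0],[0.9,14.3,-1.5,-0.45,0],[0.9,14.3,-1.5,-0.45,0],[0.9,14.3,-1.5,-0.45,0]]'
```

```text
[0.41940513 0.07462327 0.06396273]
time_s: 9.3
tcp_pos: [0.5616, 0.0585, 0.0581]
eef_rot: [-180.0, -0.1, 173.5]
contact_force: [-0.9, -0.6, -3.7]
gripper_width: 0.0298
gripper_force: 50.0
```

```bash
python3 -m handwheel '[[0.9,0.6,0,0.05,0],[0.9,1.1,0,0.05,0],[0.9,1.4,0,0.05,0],[0.9,1.6,0,0.05,0],[0.9,1.6,0,0.05,0],[0.9,1.6,0,0.05,0]]' && python3 -m handwheel '[[0.9,-0.5,0.05,0.05,0],[0.9,-2,0.2,0.05,0],[0.9,-6,0.6,0.05,0],[0.9,-11,1.2,0.05,0],[0.9,-14,1.4,0.05,0],[0.9,-14,1.4,0.05,0],[0.9,-14,1.4,0.05,0]]' && python3 m4.py 5 >/dev/null && python3 rf.py 5
```

```text
time_s: 10.05
tcp_pos: [0.576, 0.0588, 0.0592]
eef_rot: [-180.0, -0.1, 173.6]
contact_force: [-5.5, 1.5, -1.1]
gripper_width: 0.0297
gripper_force: 50.0
time_s: 10.92
tcp_pos: [0.4377, 0.0734, 0.0605]
eef_rot: [179.9, 0.1, 173.7]
contact_force: [0.8, -0.0, -3.5]
gripper_width: 0.0302
gripper_force: 50.0
scene med [0.657  0.1365] circ [0.6573 0.1382] 0.031 361 tapedist mm med -1.2 circ -1.1
scene med [0.6479 0.0479] circ [0.6481 0.0482] 0.0316 357 tapedist mm med -0.4 circ -0.2
scene med [ 0.6397 -0.0309] circ [ 0.6395 -0.0314] 0.0315 297 tapedist mm med 0.3 circ 0.2
top med [0.6558 0.1372] circ [0.6552 0.1376] 0.0295 491 tapedist mm med -2.4 circ -3.0
top med [0.6458 0.0456] circ [0.6456 0.0465] 0.0287 502 tapedist mm med -2.1 circ -2.5
top med [ 0.6367 -0.0354] circ [ 0.6372 -0.0351] 0.029 505 tapedist mm med -2.1 circ -1.7
```

Within about 2 mm of the centre line and straight. Now I'll set the straightedge down and release it.

```bash
python3 -m handwheel '[[0.9,0,0,-0.15,0],[0.9,0,0,-0.25,0],[0.9,0,0,-0.3,0],[0.9,0,0,-0.3,0]]' 50
```

```text
time_s: 11.58
tcp_pos: [0.4377, 0.0729, 0.0579]
eef_rot: [-180.0, 0.0, 173.6]
contact_force: [-7.3, 0.0, 15.8]
gripper_width: 0.0299
gripper_force: 50.0
```

Contact with the table is confirmed (+16 N), so I'll open and go up.

```bash
python3 -m handwheel '[[0.9,0,0,0.1,0],[0.5,0,0,0.1,0],[0.2,0,0,0.1,0],[0.1,0,0,0.1,0],[0,0,0,0.1,0],[0,0,0,0.1,0]]' && python3 -m handwheel '[[0,0,0,1,0],[0,0,0,4,0],[0,0,0,9,0],[0,0,0,14,0],[0,-1,-6,15,0],[0,-1,-12,15,0],[0,-1,-18,15,0],[0,-1,-24,15,0]]' && python3 -m handwheel '[[0,0,-6,0,0],[0,0,-12,0,0],[0,0,-14,0,0],[0,0,-14,0,0],[0,0,-14,0,0]]' && python3 m4.py 6 >/dev/null && python3 rf.py 6 && python3 tp.py top6.npz
```

```text
time_s: 12.32
tcp_pos: [0.4374, 0.073, 0.058]
eef_rot: [180.0, 0.0, 173.6]
contact_force: [0.4, -0.8, 0.0]
gripper_width: 0.0744
gripper_force: 0.0
time_s: 13.32
tcp_pos: [0.4271, -0.1688, 0.2092]
eef_rot: [180.0, 0.1, 173.7]
contact_force: [0.8, -0.3, 0.4]
gripper_width: 0.0881
gripper_force: 0.0
time_s: 13.95
tcp_pos: [0.4272, -0.3066, 0.2083]
eef_rot: [180.0, 0.0, 173.6]
contact_force: [-0.5, -0.0, 0.5]
gripper_width: 0.0873
gripper_force: 0.0
scene med [0.6566 0.1383] circ [0.6576 0.1384] 0.031 372 tapedist mm med -1.7 circ -0.7
scene med [0.6482 0.0495] circ [0.6471 0.0488] 0.031 357 tapedist mm med -0.2 circ -1.2
scene med [ 0.6386 -0.0326] circ [ 0.6386 -0.0318] 0.0306 337 tapedist mm med -0.5 circ -0.7
top med [0.6556 0.136 ] circ [0.6559 0.136 ] 0.0289 482 tapedist mm med -2.5 circ -2.2
top med [0.6456 0.0463] circ [0.6455 0.0462] 0.0287 516 tapedist mm med -2.5 circ -2.5
top med [ 0.6369 -0.0354] circ [ 0.6367 -0.0353] 0.0289 508 tapedist mm med -2.0 circ -2.1
far edge [0.112121   0.65276426] 35 38
widths mm [19 20 21 21 20 21 21 22 20 21 22 20 21 20 21 22 20 21 22 19 19 20 21 21
 20 21 21 20 19 19 20 21 22 20 21 21 20 20]
y -0.1137441086615265 0.20374935211987277
```

View pics/c6.png

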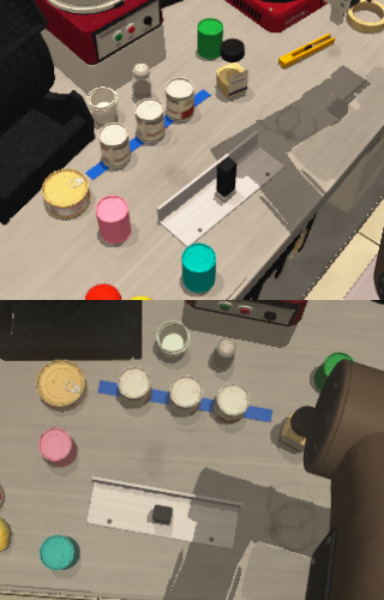

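The tins are in a straight row on the tape, the straightedge stands free, and the bystanders are where they were. Handing in.

```bash
python3 -c "
from plant import r; print(r.close_job())"
```

```text
the job is handed in; nothing more can be done
None
```

The job is handed in: the three tins stand in a straight row with their middles within about 2.5 mm of the tape's centre line, the straightedge stands on its foot, and no other object appears to have moved in the last pictures.

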